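Put the restorer's tools back on their shadow pads

TASK

Tidy the bench: put the mallet, the chisel, the block plane and the try square each on the yellow pad that carries its black silhouette, lying squarely over the outline and turned as it shows (the plane may point either way along its outline; the mallet stands upright on its head on the black disc). Set them down, do not drop or throw them, let go of everything, and leave the glue bottle and the wax tin where they are.

Things in the scene. Friction and masses are not known exactly. Their poses are not given: they have to be found in the camera images.
- mallet: round carver's mallet of pale wood, 250 g, standing upright on the flat end of its head, handle up; total height 145 mm. Head: 52 mm across at the bottom, widest 64 mm at height 72 mm. Handle: round, on the axis, from height 84 mm up, 24 to 28 mm across (27 mm at height 110 mm). Origin: centre of its underside, z up along the handle. Round, so its yaw means nothing
- chisel: bench chisel lying flat, 140 g: red handle with flat sides, 26 mm wide (y) and 22 mm high, from x = -55 to +25 mm; brass ferrule to +37 mm; steel blade 12 mm wide to x = +95 mm, its underside 9 mm above what the handle lies on. Origin: on the underside, under the handle, near the balance point; x points to the blade's edge, z up. Grip the handle across y at the origin
- plane: small block plane lying on its sole, about 450 g: blue body 112 mm long (x), 42 mm wide (y), 26 mm high, with a brass knob at the +x end and a slanting steel cap at the -x end, up to 46 mm high. Origin: centre of the sole, z up. Grip the body across y
- square: try square lying flat, 160 g: black stock 90 mm long (x -45 to 45 mm), 20 mm wide (y -30 to -10), 18 mm high; steel blade 28 mm wide (x 17 to 45), 4 mm thick, at the underside, running from the stock in +y to y = 60 mm. Origin: underside level, 20 mm off the stock's middle line on the blade's side; z up. Grip the stock across y at x = -8, y = -20 mm, clear of the blade
- mallet_pad: fixed yellow board 160 x 100 mm, 6 mm thick, on the bench; origin: centre of its underside, x along the 160 mm side, z up. Flat black silhouette: a disc 66 mm across, in the middle of the board; the mallet's origin belongs above this pad's origin, at any yaw
- chisel_pad: fixed yellow board 160 x 100 mm, 6 mm thick, on the bench; origin: centre of its underside, x along the 160 mm side, z up. Flat black silhouette: the chisel, handle towards -x, blade towards +x, middle of its length at the board's middle: the chisel's origin belongs at x = -20 mm, y = 0 of this pad, its x along this pad's x
- plane_pad: fixed yellow board 160 x 100 mm, 6 mm thick, on the bench; origin: centre of its underside, x along the 160 mm side, z up. Flat black silhouette: a rectangle 114 x 44 mm in the middle of the board, long side along x: the plane's origin belongs above this pad's origin, its x along this pad's x or turned half round
- square_pad: fixed yellow board 160 x 100 mm, 6 mm thick, on the bench; origin: centre of its underside, x along the 160 mm side, z up. Flat black silhouette: the L of the try square, stock along x on the -y side, blade running to +y at the +x end: the square's origin belongs at x = 0, y = -15 mm of this pad, its x along this pad's x
- glue: white glue bottle with red cap and green label, 54 mm across, 130 mm high, standing loose on the bench; origin: centre of its underside. Not to be moved
- wax_tin: round brass wax tin with green lid, 72 mm across, 34 mm high, standing loose on the bench; origin: centre of its underside. Not to be moved
Not all that is in view belongs to the job. There is more than one size of the mallet; the job needs the smallest.

How it is judged:
By the outcome, as a careful person would: the job done as asked, in the order asked, and still so for the second after the job is handed in, with the robot touching nothing.
It also fails if it takes over 112 s, if anything falls off the work surface, if the arm or the gripper's body presses on something with over 40 N, if the wrist force passes 120 N, or if a joint passes its speed limit or range.

ROBOT

A 6-joint arm with a two-finger parallel gripper is mounted at the origin on the work surface. World frame = base frame: x ahead of the robot, y to its left, z up, the work surface at z = 0. Lengths are in mm, angles in degrees, forces in N, time in s.
With the tool pointing down it reaches from about 325 to 900 mm from the base axis. Payload 3.5 kg.
Tool frame: the origin (TCP) lies midway between the tips of the shut fingers; the grasp point (between the pads) lies 19 mm behind it (grip_depth is the distance from the TCP to the grasp point, in mm); z points along the fingers, y is the line along which they close (so a half turn about z gives the same grasp; the last joint's range is limited). The gripper opens to 85 mm and grips with 20 to 120 N. Pads are 22 mm wide; open, the fingers measure 114 mm over their backs; the gripper's body (76 mm by 85 mm) begins 54 mm behind the grasp point. The pads swing forward as they close: fully open they stand 13 mm farther back than shut.
Start: joints at [-70.554, 15.837, -1.513, 72.651, 0, 84.076], TCP at [267.782, -564.725, 198.913] pointing down, gripper open.
Joint ranges: [-178.77, 178.77], [-48.84, 107.48], [-61.69, 71.31], [-111.58, 123.2], [-90, 87.43], [-180, 180]. Speed limits (degrees/s): [147.25, 147.25, 180, 180, 180, 180].

INTERFACE

Orientations are given as [roll, pitch, yaw] about the fixed x, y, z axes, in that order (R = Rz(yaw) Ry(pitch) Rx(roll)).
In Python, from bench import observe, capture, hand_in, outline_of, tip_of, grip_depth gives the robot as it stands. The module is installed in compiled form; this text tells all that it offers.
- The arm moves only by the tool drive_tool, never from a script. Its argument "increments" is text: rows parted by semicolons, each of 7 numbers parted by spaces: the shift along the tool's x, y, z in mm, then the turn, a rotation vector about the tool's x, y, z in rad, then the opening, from -1 (shut) to 1 (fully open). In form: tx ty tz ax ay az gripper; .... A call has exactly 5 rows; each row is the pose to reach, as a shift and turn from the pose commanded when the call began, along the tool's axes at that moment; what a row does not reach only later rows make up. A row lasts 1/8 s, in which the tool goes at most 62.5 mm and 10.7 degrees, less where a joint would pass 70% of its speed; a pose out of reach is approached as far as the arm can. A call with a gripper value outside its range is refused whole. The fingers move at their own pace and stop on an object; "grip_force" is the grip in N (left out, the last holds). Time passes only in rows, so rows that repeat a pose let the fingers close, or fill a call up. It gives the time, the measured TCP pose, the force, the opening and the grip force at its end, in the units of the state.
- observe(): the state, without advancing time (a new reading comes with each control period).
- capture(name): name is "scene" or "top" or "wrist"; returns a dict with "image" (384x512x3 uint8, blue, green, red), "vertical_fov" (degrees; the focal length in pixels is half the picture's height over the tangent of half this angle, whatever the lens; pixels are square), "cx", "cy" (the principal point, pixels), "k1" (the pictures are not rectified: a ray, as slopes to the right and down, at radius r is drawn at 1 + k1 r^2 times it, then the intrinsics apply), "R" (3x3) and "t" (3): a world point X has camera coordinates R X + t; the wrist camera has in their place "hand_eye" (4x4, takes a point from camera to tool coordinates, whose origin is the TCP and whose axes are the flange's). Camera axes: x right, y down, z forward; pixel columns grow to the right and rows downward; lengths in mm; the calibration is good to about 2 mm. A picture is of the moment at which its call begins: read the wrist's pose just before it. There is no depth.
- hand_in(): hands the job in; it is judged then, once.
Trained networks look in the newest picture that a camera, given by its name, has taken for a name from the list of things; names that differ only in an ending like _2 or _b are one class to them, and where a whole thing is asked for, a point or a joint stands for the part that bears it (a point fixed in the world has none). Each returns a list of dicts, best first, with "p" (0 to 1); they miss things now and then, are a little off and sometimes report something else, mostly with a low value. They report only what shows in the picture. A call takes as long as a camera call. They do not tell look-alikes from the thing itself.
- outline_of(camera, name): "mask" (384x512 bool, what is visible of it) and "bbox" ([left, top, width, height] in pixels, round what is visible of it).
- tip_of(camera, name): "location" ([column, row] in pixels: a listed point, or the origin of a listed thing).
The state is a dict: "clock": time; "joints": joint angles; "dq": joint speeds; "tau": joint torques, N m; "eef_pos": TCP position; "tcp_rot": TCP orientation; "force": force on the tool from outside, world axes, zero at the start; "torque": the same for the moment, N m; "gripper_width": finger opening in mm; "finger_force": force on a finger pad.
Only numpy, scipy, OpenCV 4.12 (cv2) and the standard library are available. Lean on these libraries where they do the work, as an engineer would, in place of code of your own. Each camera call takes 0.05 s, during which the arm holds its last target. There are 200 camera calls.

## Working session

There is one attempt and no reset: what is moved stays moved. The work goes in short steps, Python scripts to look and compute and a tool call to move; the robot and the scene stay as the last step left them, time stands still between calls to the robot, and variables do not carry over. Pictures are saved under pics/ and viewed, at most 17 in all, crops included, and the job is handed in when it is done.

Besides the shell and the picture viewer there is one more tool, called after ">>>" by a JSON object that holds its "name" and its "arguments", one argument or row to a line. drive_tool: Moves the arm, as the interface text tells. Its arguments: {"type":"object","properties":{"increments":{"type":"string"},"grip_force":{"type":"number"}},"required":["increments"]}

```bash
ls; mkdir -p pics
cat > h.py <<'E'
import numpy as np, cv2, json
from bench import *
from scipy.spatial.transform import Rotation as Ro
def K(c):
    f=192/np.tan(np.radians(c["vertical_fov"]/2)); return np.array([[f,0,c["cx"]],[0,f,c["cy"]],[0,0,1.]]),np.array([c["k1"],0,0,0,0.])
def pose(c,s=None):
    if c.get("R") is not None: return np.array(c["R"]),np.array(c["t"]).ravel()
    Rt=Ro.from_euler('xyz',s["tcp_rot"],degrees=True).as_matrix(); H=np.array(c["hand_eye"])
    Rw=Rt@H[:3,:3]; tw=Rt@H[:3,3]+np.array(s["eef_pos"]); return Rw.T,-Rw.T@tw
def back(c,px,z,s=None):
    k,d=K(c);R,t=pose(c,s); px=np.array(px,float).reshape(-1,1,2)
    u=cv2.undistortPoints(px,k,d).reshape(-1,2); r=np.c_[u,np.ones(len(u))]@R; o=-R.T@t
    return o+r*((z-o[2])/r[:,2])[:,None]
def proj(c,X,s=None):
    k,d=K(c);R,t=pose(c,s); return cv2.projectPoints(np.array(X,float).reshape(-1,1,3),cv2.Rodrigues(R)[0],t,k,d)[0].reshape(-1,2)
E
python3 - <<'E'
from h import *
print(observe(),grip_depth)
for n in("scene","top"):
    c=capture(n);cv2.imwrite(f"pics/{n}0.png",cv2.resize(c["image"],(800,600)));print(n,c["vertical_fov"],c["k1"],-np.array(c["R"]).T@np.array(c["t"]))
    for o in "mallet chisel plane square mallet_pad chisel_pad plane_pad square_pad glue wax_tin".split():
        for r in outline_of(n,o)[:4]:
            cnt=max(cv2.findContours(r["mask"].astype(np.uint8),0,2)[0],key=len)
            print(o,round(r["p"],2),r["bbox"],[round(float(v)) for q in cv2.minAreaRect(cnt) for v in np.ravel(q)], [x.round() for x in back(c,cv2.minAreaRect(cnt)[0],6)])
        print('  tip',[(np.round(r["location"],1),round(r["p"],2),back(c,r["location"],6 if 'pad' not in o else 0).round(0)) for r in tip_of(n,o)[:4]])
E
```

```text
pics
{'clock': 0.0, 'joints': array([-7.05556358e+01,  1.58772139e+01, -1.59831451e+00,  7.26506193e+01,
       -7.81685835e-04,  8.40759281e+01]), 'dq': array([ 0.0397418 , -0.04331083, -0.04815232, -0.11036885,  0.0014312 ,
       -0.12800526]), 'tau': array([ 6.36336026e-04, -4.45513237e+01,  2.95199347e+01,  1.62808201e-02,
       -1.43887605e-04,  1.16063140e-05]), 'eef_pos': array([ 267.47799544, -563.92825945,  197.76721439]), 'tcp_rot': array([-1.79874445e+02, -1.22422405e-02,  2.53684236e+01]), 'force': array([ 0.48550954,  0.00999329, -0.60451032]), 'torque': array([-0.02404194,  0.05239101, -0.01269717]), 'finger_force': 0.0, 'gripper_width': 85.20610319281091} 18.700000000000003
scene 55.566296033523535 -0.08029099062057676 [1107.56424207  749.00160113  758.34366315]
mallet 0.96 [268.5, 97.3, 27.8, 52.4] [281, 123, 24, 54, 9] [array([ 222., -298.,    6.])]
mallet 0.83 [236.3, 114.5, 20.2, 40.4] [245, 133, 38, 16, 90] [array([ 392., -322.,    6.])]
mallet 0.65 [248.9, 84.0, 26.8, 51.3] [262, 110, 49, 21, 90] [array([ 213., -450.,    6.])]
  tip [(array([261.6, 127.9]), 0.9
[... 3562 characters left out ...]
 30, 31, 13] [array([453., 231.,   6.])]
  tip [(array([215.9, 154. ]), 0.79, array([[672., 141.,   0.]])), (array([258.7, 116.2]), 0.49, array([[789.,  18.,   0.]])), (array([242.7, 227.9]), 0.26, array([[458.,  56.,   0.]]))]
square_pad 0.55 [110.7, 171.1, 40.3, 59.4] [130, 203, 56, 35, 81] [array([522., 387.,   6.])]
  tip [(array([128.8, 200.8]), 0.91, array([[528., 394.,   0.]]))]
glue 0.69 [250.1, 99.1, 16.4, 23.6] [258, 112, 23, 17, 90] [array([802.,  19.,   6.])]
  tip [(array([260.2, 113. ]), 0.91, array([[798.,  14.,   6.]]))]
wax_tin 0.91 [145.1, 125.8, 22.0, 27.5] [156, 137, 25, 23, 45] [array([718., 321.,   6.])]
  tip [(array([157.7, 139.4]), 0.78, array([[711., 315.,   6.]]))]
```

View pics/top0.png

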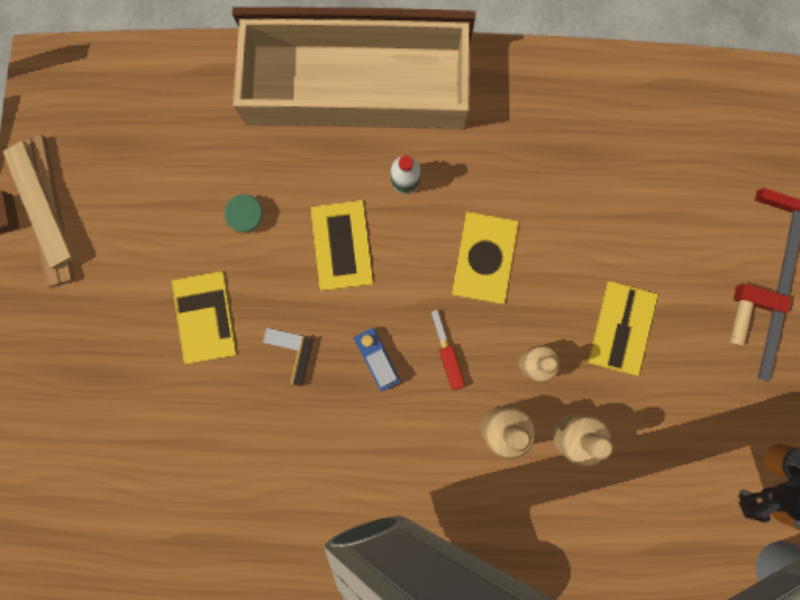

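View pics/scene0.png

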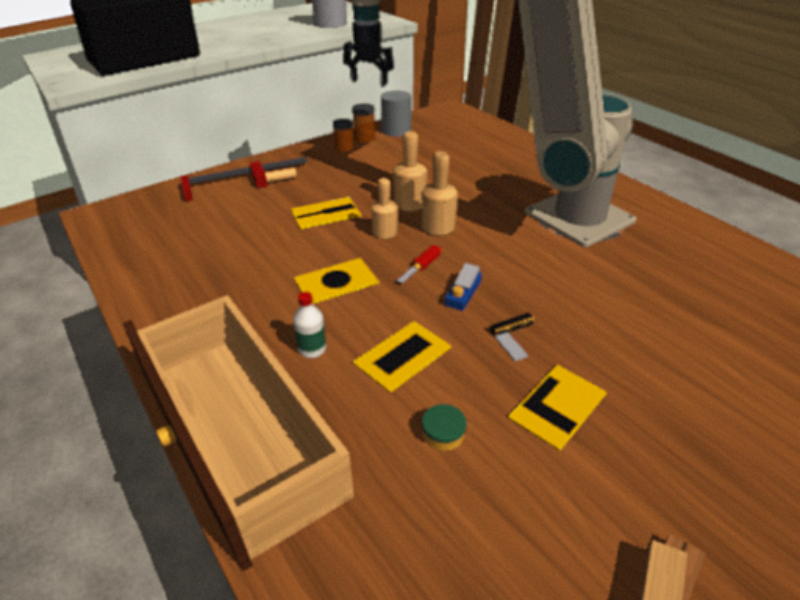

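The top picture shows the pads at (342,245) plane, (486,257) mallet, (623,328) chisel and (204,317) square. The smallest mallet is at (540,363) and the two larger ones are at (508,432) and (585,440). The chisel is at (448,350), the plane at (377,358) and the square at (290,352). The scene view agrees. Next I'll measure by colour.

```bash
cat >> h.py <<'E'
def rects(c,lo,hi,z,s=None,roi=None,amin=60,up=4):
    im=cv2.resize(c["image"],None,fx=up,fy=up,interpolation=cv2.INTER_CUBIC)
    m=cv2.inRange(cv2.cvtColor(im,cv2.COLOR_BGR2HSV),lo,hi)
    if roi is not None:
        q=np.zeros_like(m);x,y,w,h=[int(v*up) for v in roi];q[y:y+h,x:x+w]=255;m&=q
    out=[]
    for k in cv2.findContours(m,0,1)[0]:
        if cv2.contourArea(k)<amin*up*up: continue
        p=(k.reshape(-1,2)+.5)/up-.5
        w=back(c,p,z,s)[:,:2]; r=cv2.minAreaRect(w.astype(np.float32)); (cx,cy),(a,b),t=r
        if a<b:a,b,t=b,a,t+90
        out.append((p.mean(0).round(0).tolist(),[round(float(v),1) for v in(cx,cy,a,b,(t+90)%180-90)]))
    return out
E
python3 - <<'E'
from h import *
c=capture("top")
print("yellow");[print(r) for r in rects(c,(20,120,120),(34,255,255),6)]
print("red");[print(r) for r in rects(c,(0,180,90),(5,255,255),20,roi=(270,190,40,65),amin=20)]
print("blue");[print(r) for r in rects(c,(100,100,50),(125,255,255),26,roi=(220,200,50,60))]
print("dark pads");[print(r) for r in rects(c,(0,0,0),(180,255,75),6,amin=50)]
print("steel");[print(r) for r in rects(c,(0,0,140),(180,60,255),4,roi=(160,200,50,60),amin=30)]
print("small mallet wood")
for b in [(330,218,30,28)]:
  print(rects(c,(10,30,150),(25,140,255),60,roi=b))
w=capture("wrist");print(w["hand_eye"],w["vertical_fov"],w["cx"],w["cy"],w["k1"])
# mallets axis from scene/top by tip
x=cv2.resize(c["image"][195:300,160:400],None,fx=3.3,fy=3.3,interpolation=cv2.INTER_CUBIC);cv2.imwrite("pics/topcrop.png",x)
E
```

```text
yellow
([398.0, 210.0], [521.7, -400.3, 162.7, 103.3, -13.5])
([130.0, 203.0], [521.7, 388.9, 162.8, 103.3, 12.0])
([310.0, 165.0], [647.9, -136.4, 162.5, 102.7, -9.0])
([218.0, 157.0], [664.6, 133.9, 162.1, 102.2, 8.6])
red
([289.0, 235.0], [441.3, -77.1, 78.5, 25.5, 19.3])
blue
([239.0, 228.0], [452.8, 60.2, 109.6, 39.7, 28.4])
dark pads
([495.0, 367.0], [56.2, -703.7, 149.9, 117.3, 86.6])
([298.0, 368.0], [48.5, -84.2, 383.6, 115.1, 70.6])
([233.0, 339.0], [135.8, 75.6, 126.2, 25.8, -69.8])
([498.0, 312.0], [217.6, -701.3, 168.0, 130.2, 2.2])
([194.0, 231.0], [446.4, 196.5, 89.9, 17.6, -11.2])
([133.0, 198.0], [521.7, 388.4, 87.3, 86.7, -78.0])
([398.0, 211.0], [521.8, -400.2, 147.0, 24.1, -12.5])
([310.0, 165.0], [647.8, -135.8, 59.9, 59.6, 0.9])
([218.0, 157.0], [664.0, 133.0, 109.8, 41.2, 8.0])
([5.0, 137.0], [718.5, 800.2, 83.0, 41.4, 5.7])
([230.0, 11.0], [1116.5, 129.5, 478.2, 52.6, 86.1])
steel
([180.0, 217.0], [485.5, 238.5, 68.5, 28.7, 78.9])
small mallet wood
[([345.0, 232.0], [449.3, -227.5, 68.4, 60.7, -70.6])]
[[ 3.69615335e-04 -9.54108714e-01 -2.99460222e-01  7.56617596e+01]
 [ 9.99999364e-01  6.71635181e-04 -9.05622378e-04  1.41022740e-02]
 [ 1.06519022e-03 -2.99459697e-01  9.54108356e-01 -1.74378631e+02]
 [ 0.00000000e+00  0.00000000e+00  0.00000000e+00  1.00000000e+00]] 67.10080130682137 259.0055025199891 190.91468304974833 -0.04306522451597004
```

View pics/topcrop.png

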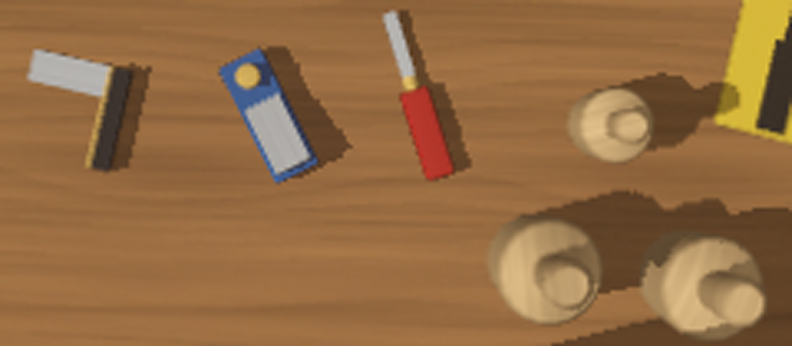

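The crop shows the blade of the chisel pointing up-left, the plane's knob end up, and the square's stock at right with its blade up-left. The small mallet's head is at about crop (609,124) and its handle top at (631,124).

```bash
cat >> h.py <<'E'
def plan(x,y,z,yaw,from_=None):
    s=observe() if from_ is None else from_
    R=Ro.from_euler('xyz',s["tcp_rot"],degrees=True); T=Ro.from_euler('xyz',[180,0,yaw],degrees=True)
    d=R.inv().apply(np.array([x,y,z])-s["eef_pos"]); v=(R.inv()*T).as_rotvec()
    print("t",np.round(s["clock"],2),"at",np.round(s["eef_pos"],1),np.round(s["tcp_rot"],1),"w",round(s["gripper_width"],1),"shift",d.round(1),"turn",v.round(3))
E
python3 - <<'E'
from h import *
c=capture("top")
print(back(c,[(344.5,232.6)],70),back(c,[(351.2,232.6)],145))
plan(455,-230,260,180)
plan(455,-230,260,25.4)
E
```

```text
[[ 451.5814568  -227.32048776   70.        ]] [[ 452.24329732 -230.3625974   145.        ]]
t 2.25 at [ 267.8 -564.7  198.9] [180.    0.   25.4] w 85.5 shift [ 312.6 -222.2  -61.1] turn [ 0.     0.    -2.699]
t 2.25 at [ 267.8 -564.7  198.9] [180.    0.   25.4] w 85.5 shift [ 312.6 -222.2  -61.1] turn [ 0.     0.    -0.001]
```

>>> {"name": "drive_tool", "arguments": {
  "increments": "30 -20 -61 0 0 -0.18 1; 78 -55 -61 0 0 -0.36 1; 128 -91 -61 0 0 -0.54 1; 178 -127 -61 0 0 -0.72 1; 228 -162 -61 0 0 -0.9 1",
  "grip_force": 50
}}

```text
clock: 2.88
eef_pos: [405.1, -318.9, 260.2]
tcp_rot: [179.9, 0.0, 77.3]
force: [0.9, 0.8, 1.7]
gripper_width: 85.7
finger_force: 0.0
```

```bash
python3 -c "
from h import *
plan(455,-230,260,180)"
```

```text
t 2.88 at [ 405.1 -318.9  260.2] [179.9   0.   77.3] w 85.7 shift [97.8 29.   0.2] turn [ 0.000e+00  1.000e-03 -1.793e+00]
```

>>> {"name": "drive_tool", "arguments": {
  "increments": "40 12 0 0 0 -0.18 1; 80 24 0 0 0 -0.36 1; 98 29 0 0 0 -0.54 1; 98 29 0 0 0 -0.72 1; 98 29 0 0 0 -0.9 1"
}}

```text
clock: 3.5
eef_pos: [455.0, -231.3, 260.0]
tcp_rot: [180.0, 0.0, 128.9]
force: [0.0, 1.0, -0.0]
gripper_width: 85.4
finger_force: 0.0
```

>>> {"name": "drive_tool", "arguments": {
  "increments": "0 0 0 0 0 -0.18 1; 0 0 0 0 0 -0.36 1; 0 0 0 0 0 -0.54 1; 0 0 0 0 0 -0.72 1; 0 0 0 0 0 -0.86 1"
}}

```text
clock: 4.12
eef_pos: [454.7, -231.7, 260.0]
tcp_rot: [-180.0, 0.0, 178.1]
force: [-0.4, -1.0, 0.4]
gripper_width: 85.7
finger_force: 0.0
```

Run:
```python
from h import *
capture("wrist") # settle
s=observe();c=capture("wrist");cv2.imwrite("pics/w1.png",c["image"])
print(s["eef_pos"],s["tcp_rot"])
for r in outline_of("wrist","mallet")[:4]: print(r["p"],r["bbox"])
print([(r["location"],back(c,r["location"],0,s).round(1)) for r in tip_of("wrist","mallet")[:4]])
print(proj(c,[[452,-229,0],[452,-229,72],[452,-229,145]],s))
print(rects(c,(20,120,120),(34,255,255),6,s,amin=500))
```

```text
[ 454.77504821 -231.7204932   259.99854948] [-1.79995728e+02  7.86777872e-03  1.78206950e+02]
0.97 [131.1, 3.1, 102.5, 86.8]
0.96 [268.3, 4.0, 88.4, 91.0]
0.82 [232.5, 127.5, 51.5, 56.9]
[([200.2, 58.7], array([[ 318.6, -309.2,    0. ]])), ([296.9, 60.6], array([[ 325.4, -175. ,    0. ]])), ([257.1, 146.6], array([[ 443.7, -234.3,    0. ]]))]
[[260.75909107 151.98852495]
 [261.13108944 161.6186878 ]
 [261.68316073 175.92543652]]
[([474.0, 262.0], [660.9, 133.9, 162.5, 101.4, 8.7]), ([319.0, 260.0], [644.2, -135.9, 162.1, 101.1, -9.0]), ([154.0, 195.0], [517.9, -399.2, 160.9, 101.2, -13.5])]
```

View pics/w1.png

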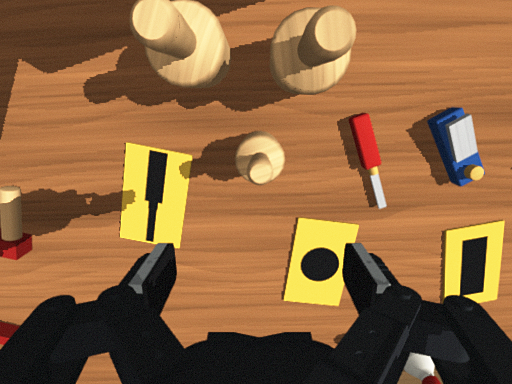

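The wrist picture shows the small mallet at (260,158), the chisel pad at (156,195), the mallet pad at (320,262), the chisel at (368,160) and the plane at (458,146). The wrist camera reads x about 3.8 mm lower than the top camera. I'll use one camera at similar yaws throughout, so that bias cancels.

```bash
cat >> h.py <<'E'
from scipy.optimize import minimize
A=np.linspace(0,2*np.pi,40,endpoint=False)
PROF=[(0,26),(20,27.7),(40,29.3),(60,31),(72,32),(84,14),(110,13.5),(130,13),(145,12)]
def model(x,y,z0=0): # list of point sets; hulls of neighbours
    return [np.c_[x+r*np.cos(A),y+r*np.sin(A),np.full(40,z+z0)] for z,r in PROF]
def mfit(c,mask,x0,s=None,z0=0,up=4):
    M=cv2.resize(mask.astype(np.uint8)*255,None,fx=up,fy=up,interpolation=cv2.INTER_LINEAR)>127
    def f(p):
        m=np.zeros(M.shape,np.uint8);P=[proj(c,q,s) for q in model(*p,z0)]
        for a,b in zip(P,P[1:]): cv2.fillConvexPoly(m,cv2.convexHull((((np.r_[a,b]+.5)*up-.5)*16).astype(np.int32)),1,shift=4)
        m=m>0; return 1-(m&M).sum()/(m|M).sum()
    r=minimize(f,x0,method="Nelder-Mead",options=dict(initial_simplex=[x0,[x0[0]+8,x0[1]],[x0[0],x0[1]+8]],xatol=.2)); return r.x.round(1),round(r.fun,3)
E
python3 - <<'E'
from h import *
s=observe();c=capture("wrist")
for r in outline_of("wrist","mallet")[:4]:
    if r["bbox"][1]>100: print("wrist",mfit(c,r["mask"],[450,-230],s))
# thresholds on bright wood
hsv=cv2.cvtColor(c["image"],cv2.COLOR_BGR2HSV)
print(hsv[170,260],hsv[150,250],hsv[120,230],hsv[165,205])
cv2.imwrite("pics/w1c.png",cv2.resize(c["image"][115:195,215:305],None,fx=6,fy=6,interpolation=cv2.INTER_CUBIC))
print("disc",rects(c,(0,0,0),(180,255,60),6,s,roi=(285,230,70,60),amin=200))
print("red",rects(c,(0,180,90),(5,255,255),20,s,roi=(340,100,50,80),amin=100))
print("blue",rects(c,(100,100,50),(125,255,255),26,s,roi=(420,90,80,110),amin=100))
t=capture("top")
for r in outline_of("top","mallet")[:4]:
    if r["bbox"][0]>325 and r["bbox"][1]<240: print("top",mfit(t,r["mask"],[450,-230]))
E
```

```text
wrist (array([ 447.9, -230.6]), np.float64(0.058))
[ 23  83 252] [ 18 115 230] [ 13 156 157] [ 11 151  86]
disc [([321.0, 264.0], [644.9, -135.2, 62.9, 61.4, 87.4]), ([349.0, 267.0], [654.0, -87.5, 92.1, 20.7, 3.7])]
red [([366.0, 139.0], [437.2, -77.0, 80.6, 24.9, 19.1])]
blue [([452.0, 145.0], [448.6, 54.1, 117.4, 50.3, 28.5])]
top (array([ 450.8, -225.8]), np.float64(0.521))
```

View pics/w1c.png

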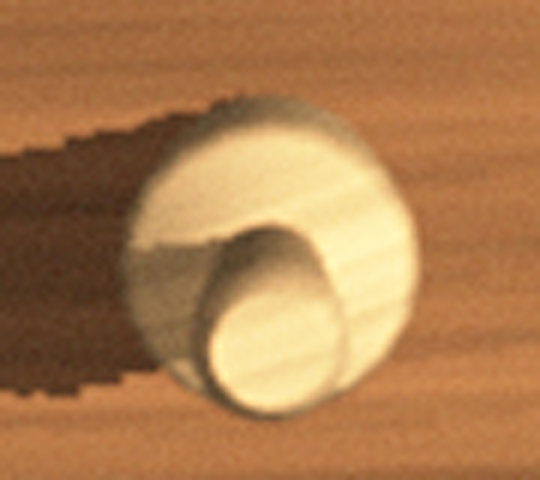

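```bash
python3 -c "
from h import *
plan(450,-229.8,90,178.2)"
```

```text
t 4.53 at [ 454.8 -231.8  259.9] [-180.    -0.   177.7] w 85.6 shift [  4.8   1.8 169.9] turn [-0.    -0.    -0.008]
```

>>> {"name": "drive_tool", "arguments": {
  "increments": "5 2 30 0 0 0 1; 5 2 75 0 0 0 1; 5 2 120 0 0 0 1; 5 2 155 0 0 0 1; 5 2 170 0 0 0 1"
}}

```text
clock: 5.15
eef_pos: [448.3, -228.5, 87.8]
tcp_rot: [179.9, -0.2, 177.7]
force: [-0.3, -1.0, 0.8]
gripper_width: 85.2
finger_force: 0.0
```

>>> {"name": "drive_tool", "arguments": {
  "increments": "0 0 0 0 0 0 -1; 0 0 0 0 0 0 -1; 0 0 0 0 0 0 -1; 0 0 0 0 0 0 -1; 0 0 0 0 0 0 -1",
  "grip_force": 50
}}

```text
clock: 5.78
eef_pos: [451.3, -230.7, 91.7]
tcp_rot: [-179.9, 0.2, 177.8]
force: [-0.3, -0.5, 6.9]
gripper_width: 25.5
finger_force: 49.3
```

>>> {"name": "drive_tool", "arguments": {
  "increments": "0 0 -25 0 0 0 -1; -40 21 -50 0 0 0 -1; -90 47 -50 0 0 0 -1; -140 74 -50 0 0 0 -1; -185 97 -45 0 0 0 -1"
}}

```text
clock: 6.4
eef_pos: [639.9, -138.6, 134.6]
tcp_rot: [180.0, -0.0, 177.8]
force: [0.4, -0.4, -2.5]
gripper_width: 25.6
finger_force: 50.0
```

>>> {"name": "drive_tool", "arguments": {
  "increments": "-7 4 0 0 0 0 -1; -7 4 10 0 0 0 -1; -7 4 20 0 0 0 -1; -7 4 26 0 0 0 -1; -7 4 30 0 0 0 -1"
}}

```text
clock: 7.02
eef_pos: [644.5, -136.5, 104.3]
tcp_rot: [180.0, -0.1, 177.7]
force: [-1.1, -0.3, -3.1]
gripper_width: 25.6
finger_force: 50.1
```

Run:
```python
from h import *
s=observe();c=capture("wrist");cv2.imwrite("pics/w2.png",c["image"]);print(s["eef_pos"],s["force"],s["gripper_width"])
print([(r["location"],back(c,r["location"],0,s).round(1)) for r in tip_of("wrist","mallet")[:4]])
```

```text
[ 644.54811767 -136.48027933  104.25118303] [-1.08593872 -0.30457145 -3.07060931] 25.609921131873982
[([258.6, 181.7], array([[ 644.7, -137. ,    0. ]]))]
```

View pics/w2.png

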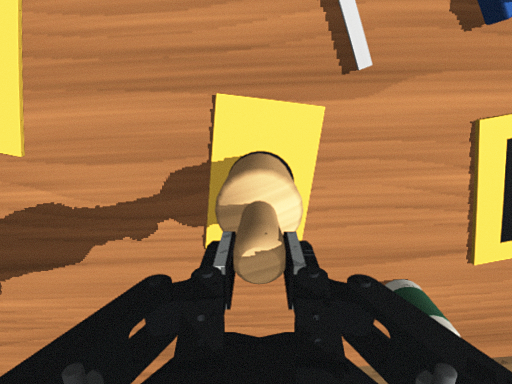

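The mallet is held over the disc, with the black rim just visible behind its head at (262,158). I'll lower it and let go.

>>> {"name": "drive_tool", "arguments": {
  "increments": "0 0 3 0 0 0 -1; 0 0 6 0 0 0 -1; 0 0 8 0 0 0 -1; 0 0 9 0 0 0 -1; 0 0 9 0 0 0 -1"
}}

```text
clock: 7.75
eef_pos: [646.7, -136.3, 97.8]
tcp_rot: [-180.0, 0.1, 177.8]
force: [-2.3, 0.5, 4.8]
gripper_width: 25.6
finger_force: 50.9
```

>>> {"name": "drive_tool", "arguments": {
  "increments": "0 0 0 0 0 0 -0.4; 0 0 0 0 0 0 0; 0 0 0 0 0 0 0.5; 0 0 0 0 0 0 1; 0 0 0 0 0 0 1"
}}

```text
clock: 8.38
eef_pos: [645.6, -136.0, 95.7]
tcp_rot: [180.0, -0.0, 177.8]
force: [-0.3, 0.3, -0.1]
gripper_width: 85.5
finger_force: 0.0
```

>>> {"name": "drive_tool", "arguments": {
  "increments": "0 0 -20 0 0 0 1; 0 0 -60 0 0 0 1; 0 0 -110 0 0 0 1; 30 0 -155 0 0 0 1; 70 0 -165 0 0 0 1"
}}

```text
clock: 9.0
eef_pos: [577.9, -134.2, 265.2]
tcp_rot: [-179.9, 0.4, 177.8]
force: [-0.7, -0.1, -0.0]
gripper_width: 85.3
finger_force: 0.0
```

Run:
```python
from h import *
s=observe();c=capture("wrist")
print(s["eef_pos"],s["tcp_rot"])
for r in outline_of("wrist","mallet")[:4]:
    print(r["p"],r["bbox"])
    if r["bbox"][1]>100: print("fit",mfit(c,r["mask"],[645,-136],s,z0=6))
print("yellow",rects(c,(20,120,120),(34,255,255),6,s,amin=300))
print("red",rects(c,(0,180,90),(5,255,255),20,s,amin=200))
print("blue",rects(c,(100,100,50),(125,255,255),26,s,amin=200))
cv2.imwrite("pics/w3.png",c["image"])
```

```text
[ 577.87553501 -134.23569279  265.22141468] [-179.86683924    0.42918743  177.80155532]
0.85 [237.5, 176.0, 43.2, 69.0]
fit (array([ 641.6, -136.5]), np.float64(0.057))
yellow [([428.0, 194.0], [660.0, 134.5, 161.2, 100.8, 8.5]), ([260.0, 192.0], [643.3, -135.0, 161.3, 100.8, -9.0]), ([80.0, 116.0], [517.5, -398.4, 160.8, 102.1, -13.5])]
red [([299.0, 47.0], [437.4, -76.1, 79.3, 25.0, 19.0])]
blue [([395.0, 57.0], [450.6, 57.1, 110.4, 48.3, 28.7])]
```

View pics/w3.png

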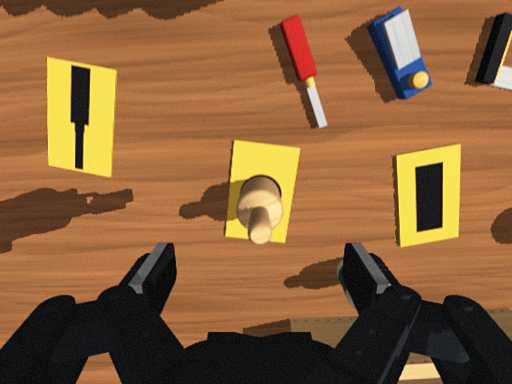

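The mallet stands on its disc at (262,200), about 2 mm off centre at most. Next is the chisel.

>>> {"name": "drive_tool", "arguments": {
  "increments": "45 20 20 0 0 -0.18 1; 95 43 60 0 0 -0.36 1; 124.5 56.5 100 0 0 -0.372 1; 124.5 56.5 100 0 0 -0.372 1; 124.5 56.5 100 0 0 -0.372 1"
}}

```text
clock: 9.72
eef_pos: [454.6, -72.4, 161.2]
tcp_rot: [-180.0, 0.1, -160.9]
force: [0.8, -0.4, 0.1]
gripper_width: 85.7
finger_force: 0.0
```

```bash
cat >> h.py <<'E'
def cs(x,y,z,yaw): return dict(eef_pos=np.array([x,y,z]),tcp_rot=[180,0,yaw],clock=0,gripper_width=0)
E
python3 - <<'E'
from h import *
s=observe();c=capture("wrist")
q=cs(453.5,-71.9,160.9,199.08);print(s["eef_pos"],s["tcp_rot"])
print("red",rects(c,(0,180,90),(5,255,255),20,q,amin=200),rects(c,(0,180,90),(5,255,255),20,s,amin=200))
E
```

```text
[454.59025304 -72.39796042 161.22724687] [-1.79956379e+02  5.50245912e-02 -1.60910315e+02]
red [([260.0, 156.0], [436.6, -76.2, 80.0, 25.5, 19.0])] [([260.0, 156.0], [437.9, -76.8, 80.1, 25.6, 19.0])]
```

>>> {"name": "drive_tool", "arguments": {
  "increments": "0 0 45 0 0 0 1; 0 0 95 0 0 0 1; 0 0 135 0 0 0 1; 0 0 152 0 0 0 1; 0 0 157 0 0 0 1"
}}

```text
clock: 10.4
eef_pos: [456.6, -73.3, 4.4]
tcp_rot: [-179.9, 0.1, -160.9]
force: [0.7, 0.5, 0.8]
gripper_width: 85.4
finger_force: 0.0
```

>>> {"name": "drive_tool", "arguments": {
  "increments": "0 0 0 0 0 0 -1; 0 0 0 0 0 0 -1; 0 0 0 0 0 0 -1; 0 0 0 0 0 0 -1; 0 0 0 0 0 0 -1"
}}

```text
clock: 11.02
eef_pos: [453.5, -72.1, 4.1]
tcp_rot: [-180.0, 0.0, -160.9]
force: [0.1, -1.0, -0.7]
gripper_width: 0.2
finger_force: 0.0
```

Run:
```python
from h import *
s=observe();c=capture("wrist");cv2.imwrite("pics/w4.png",c["image"])
print(s["gripper_width"],s["finger_force"],s["eef_pos"])
```

```text
0.1841163450755856 0.0 [453.52782023 -72.08060535   4.12008172]
```

View pics/w4.png

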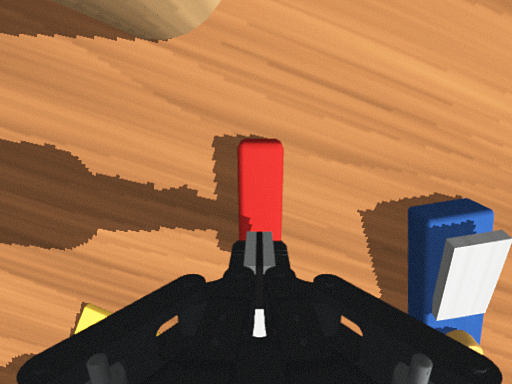

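The fingers are shut at (260,245) with the red handle still visible from (260,140) to (260,240), so this grasp missed. I'll check the geometry.

Run:
```python
from h import *
s=observe();c=capture("wrist")
q=cs(453.5,-71.9,3.9,199.08)
H=np.linalg.inv(np.array(c["hand_eye"]));k,d=K(c)
for z in(0,-10,-19): print("tool z",z,cv2.projectPoints(np.array([[0,0,z]],float),cv2.Rodrigues(H[:3,:3])[0],H[:3,3],k,d)[0].ravel())
a=np.radians(19.08);u=np.array([np.cos(a),np.sin(a)])
for ox,z in((-55,22),(-55,0),(0,22),(25,22),(37,15),(95,11)): print(ox,z,proj(c,[*(np.array([453.5,-71.9])+ox*u),z],q))
print(rects(c,(0,180,90),(5,255,255),20,q,amin=200))
for n in("top","scene"):
  t=capture(n);print(n,rects(t,(0,180,60),(5,255,255),20,roi=(255,190,50,65) if n=="top" else (255,150,35,35),amin=8))
t=capture("scene");cv2.imwrite("pics/s1.png",cv2.resize(t["image"][120:220,230:350],None,fx=6,fy=6,interpolation=cv2.INTER_CUBIC))
```

```text
tool z 0 [258.84642506 223.97830461]
tool z -10 [258.85467619 230.52804757]
tool z -19 [258.86289007 237.04120035]
-55 22 [[258.88461836 143.73344698]]
-55 0 [[258.86174709 138.59207876]]
0 22 [[258.86203175 236.3609265 ]]
25 22 [[258.85350042 272.66676704]]
37 15 [[258.84411678 282.38069956]]
95 11 [[258.82688247 345.84469551]]
[([260.0, 192.0], [427.9, -80.2, 61.5, 25.5, 19.1])]
top []
scene [([273.0, 164.0], [446.1, -67.7, 95.1, 40.3, 19.2])]
```

View pics/s1.png

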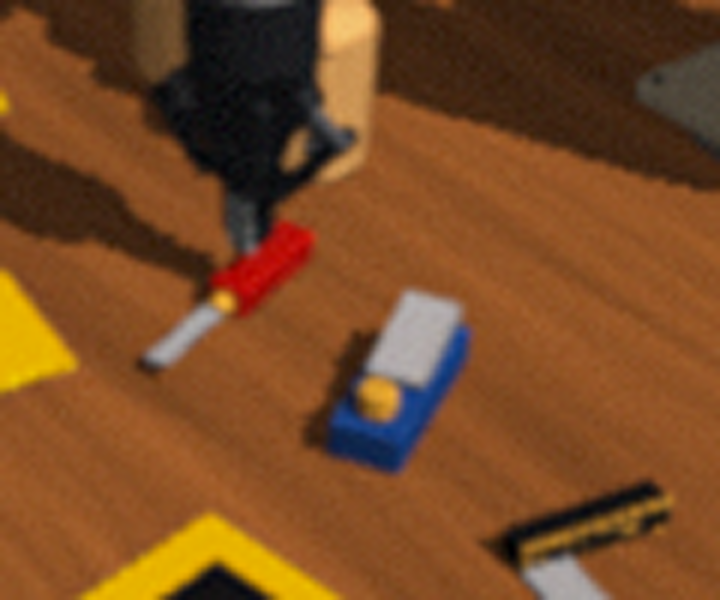

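The scene crop shows the shut fingers standing above the handle at (245,245). So the real tips are well behind the nominal TCP. I'll open and feel for the bench with the fingertips, in small steps.

>>> {"name": "drive_tool", "arguments": {
  "increments": "0 0 0 0 0 0 1; 0 0 0 0 0 0 1; 0 0 0 0 0 0 1; 0 0 7 0 0 0 1; 0 0 14 0 0 0 1"
}}

```text
clock: 11.9
eef_pos: [453.4, -72.1, -10.6]
tcp_rot: [180.0, -0.0, -160.9]
force: [0.0, 0.4, 0.3]
gripper_width: 85.5
finger_force: 0.0
```

>>> {"name": "drive_tool", "arguments": {
  "increments": "0 0 0 0 0 0 0; 0 0 0 0 0 0 -1; 0 0 0 0 0 0 -1; 0 0 0 0 0 0 -1; 0 0 0 0 0 0 -1"
}}

```text
clock: 12.52
eef_pos: [453.6, -72.1, -9.9]
tcp_rot: [-180.0, 0.0, -160.9]
force: [0.5, 0.4, 0.6]
gripper_width: 0.2
finger_force: 0.0
```

Run:
```python
from h import *
s=observe();c=capture("wrist");cv2.imwrite("pics/w5.png",c["image"][120:340,130:390])
print(s["gripper_width"],s["finger_force"],s["eef_pos"],s["force"],s["joints"])
```

```text
0.20792002181824581 0.0 [453.62939323 -72.12028163  -9.9270689 ] [0.54950937 0.38832278 0.58140848] [-1.71061544e+01  1.17590586e+01 -3.55601771e+01  4.26614562e+01
  3.75912895e-04 -3.61985585e+01]
```

View pics/w5.png

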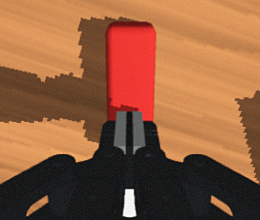

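The shut tips at (258,232) in the full frame are still just above the handle, though the TCP is at -10. The tips are therefore at least 32 mm behind it. I'll open, go to -28 and close.

>>> {"name": "drive_tool", "arguments": {
  "increments": "0 0 0 0 0 0 1; 0 0 0 0 0 0 1; 0 0 0 0 0 0 1; 0 0 9 0 0 0 1; 0 0 18 0 0 0 1"
}}

```text
clock: 13.2
eef_pos: [453.3, -72.0, -28.8]
tcp_rot: [180.0, -0.0, -160.9]
force: [-0.5, -0.1, -0.4]
gripper_width: 85.1
finger_force: 0.0
```

>>> {"name": "drive_tool", "arguments": {
  "increments": "0 0 0 0 0 0 0; 0 0 0 0 0 0 -0.3; 0 0 0 0 0 0 -1; 0 0 0 0 0 0 -1; 0 0 0 0 0 0 -1"
}}

```text
clock: 13.82
eef_pos: [454.1, -72.3, -27.7]
tcp_rot: [-180.0, 0.1, -160.9]
force: [0.0, 0.6, 2.0]
gripper_width: 24.7
finger_force: 49.9
```

Chisel gripped: width 24.7 against a nominal 26, at 50 N. I'll lift it and carry it to its pad.

>>> {"name": "drive_tool", "arguments": {
  "increments": "0 0 -30 0 0 0 -1; 8 -40 -70 0 0 0.15 -1; 19 -98 -80 0 0 0.3 -1; 30 -158 -80 0 0 0.45 -1; 42 -218 -80 0 0 0.569 -1"
}}

```text
clock: 14.45
eef_pos: [485.1, -293.4, 51.9]
tcp_rot: [180.0, 0.0, 166.3]
force: [1.3, -0.5, -0.2]
gripper_width: 24.9
finger_force: 49.6
```

>>> {"name": "drive_tool", "arguments": {
  "increments": "-20 -50 0 0 0 0 -1; -39 -97 20 0 0 0 -1; -39 -97 40 0 0 0 -1; -39 -97 50 0 0 0 -1; -39 -97 50 0 0 0 -1"
}}

```text
clock: 15.08
eef_pos: [499.1, -393.5, 0.5]
tcp_rot: [179.9, -0.2, 166.5]
force: [-0.1, -0.3, -1.0]
gripper_width: 24.6
finger_force: 49.8
```

Run:
```python
from h import *
s=observe();c=capture("wrist");cv2.imwrite("pics/w6.png",c["image"])
print(s["gripper_width"],s["finger_force"],s["eef_pos"],s["tcp_rot"],s["force"])
q=cs(500.4,-395,1.9,166.5)
print("yellow",rects(c,(20,120,120),(34,255,255),6,q,amin=1500))
print("red",rects(c,(0,180,90),(5,255,255),20+30-6+6,q,amin=200))
```

```text
24.570805922940085 49.75299954414368 [ 499.10768271 -393.517777      0.5031346 ] [ 1.79892806e+02 -1.75914647e-01  1.66521536e+02] [-0.09256541 -0.26774938 -1.00713756]
yellow [([257.0, 191.0], [490.2, -394.7, 100.3, 99.2, 76.7])]
red [([257.0, 227.0], [482.9, -391.0, 80.7, 25.2, -13.3])]
```

View pics/w6.png

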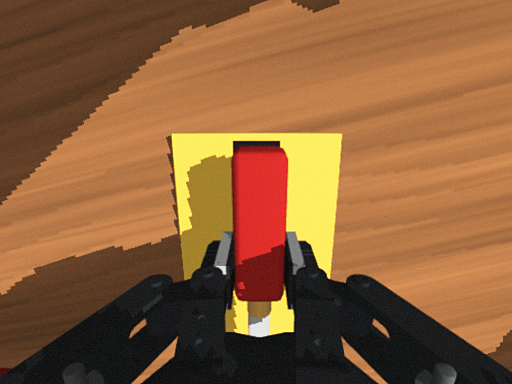

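The chisel lies along its outline. The silhouette centre is at column 256 and the handle axis at 259.7, so I shift it about 2 mm, lower it and look again.

>>> {"name": "drive_tool", "arguments": {
  "increments": "-2 -2 4 0 0 0 -1; -2 -2 10 0 0 0 -1; -2 -2 15 0 0 0 -1; -2 -2 18 0 0 0 -1; -2 -2 18 0 0 0 -1"
}}

```text
clock: 15.75
eef_pos: [501.5, -397.3, -16.5]
tcp_rot: [180.0, -0.0, 166.5]
force: [-0.8, -0.2, -1.1]
gripper_width: 25.0
finger_force: 49.8
```

Run:
```python
from h import *
s=observe();c=capture("wrist")
q=cs(501.9,-397.4,-16.1,166.5)
print(s["eef_pos"])
print("yellow",rects(c,(20,120,120),(34,255,255),6,q,amin=1500))
print("red",rects(c,(0,180,90),(5,255,255),34,q,amin=200))
print("black",rects(c,(0,0,0),(180,255,50),6,q,roi=(220,90,80,75),amin=20))
```

```text
[ 501.48402589 -397.33514483  -16.54958855]
yellow [([261.0, 190.0], [485.8, -392.4, 99.6, 92.2, 76.5])]
red [([258.0, 225.0], [483.6, -393.2, 79.5, 24.7, -13.6])]
black [([263.0, 143.0], [449.6, -383.8, 26.9, 7.8, 76.5])]
```

>>> {"name": "drive_tool", "arguments": {
  "increments": "-1 1 0 0 0 0 -1; -1 1 2 0 0 0 -1; -1 1 4 0 0 0 -1; -1 1 5.5 0 0 0 -1; -1 1 6 0 0 0 -1"
}}

```text
clock: 16.42
eef_pos: [502.9, -396.9, -21.6]
tcp_rot: [180.0, -0.0, 166.5]
force: [-1.8, 1.8, 4.6]
gripper_width: 24.9
finger_force: 50.4
```

>>> {"name": "drive_tool", "arguments": {
  "increments": "0 0 0 0 0 0 -0.4; 0 0 0 0 0 0 0; 0 0 0 0 0 0 0.5; 0 0 0 0 0 0 1; 0 0 0 0 0 0 1"
}}

```text
clock: 17.05
eef_pos: [503.1, -396.9, -22.1]
tcp_rot: [180.0, -0.0, 166.5]
force: [0.7, -0.1, 1.1]
gripper_width: 85.2
finger_force: 0.0
```

>>> {"name": "drive_tool", "arguments": {
  "increments": "0 0 -10 0 0 0 1; 0 0 -40 0 0 0 1; 0 0 -90 0 0 0 1; 10 0 -140 0 0 0 1; 20 0 -180 0 0 0 1"
}}

```text
clock: 17.68
eef_pos: [484.0, -392.8, 161.2]
tcp_rot: [-179.9, 0.1, 166.5]
force: [1.2, -0.7, 0.6]
gripper_width: 85.0
finger_force: 0.0
```

Run:
```python
from h import *
capture("wrist");s=observe();c=capture("wrist")
a=np.radians(166.5);d=-2*0
# commanded: previous + (-1,1) then (20,0)
ux=np.array([np.cos(a),np.sin(a)]);uy=np.array([np.sin(a),-np.cos(a)])
p=np.array([501.9,-397.4])-ux+uy+20*ux
q=cs(*p,157.9,166.5);print(p,s["eef_pos"])
print("yellow",rects(c,(20,120,120),(34,255,255),6,q,amin=1500))
print("red",rects(c,(0,180,90),(5,255,255),26,q,amin=200))
t=capture("top");print("top y",[r for r in rects(t,(20,120,120),(34,255,255),6)]);print("red",rects(t,(0,180,90),(5,255,255),26,roi=(370,170,60,75),amin=20))
for r in outline_of("top","mallet")[:4]:
    if r["bbox"][1]<190: print("mallet top",mfit(t,r["mask"],[648,-136],z0=6))
cv2.imwrite("pics/t2.png",cv2.resize(np.vstack([t["image"][130:240,285:430]]),None,fx=5,fy=5,interpolation=cv2.INTER_CUBIC))
```

```text
[ 483.65841688 -391.99216817] [ 485.26858875 -394.73509098  167.2437838 ]
yellow [([471.0, 234.0], [634.8, -142.3, 156.3, 91.3, -9.0]), ([262.0, 187.0], [512.4, -395.6, 154.8, 97.9, -13.5])]
red [([96.0, 287.0], [578.4, -627.1, 78.0, 24.9, -67.2]), ([262.0, 168.0], [481.3, -388.6, 77.5, 24.0, -13.7])]
top y [([411.0, 198.0], [561.0, -434.9, 69.8, 54.1, -13.5]), ([394.0, 215.0], [521.6, -400.2, 162.6, 102.9, -13.3]), ([130.0, 203.0], [521.7, 389.0, 162.8, 103.3, 11.8]), ([310.0, 165.0], [648.0, -136.3, 162.3, 102.7, -9.0]), ([218.0, 157.0], [664.6, 133.9, 162.1, 102.2, 8.7])]
red [([397.0, 221.0], [490.3, -390.6, 79.7, 27.4, -13.5])]
mallet top (array([ 646., -137.]), np.float64(0.073))
```

View pics/t2.png

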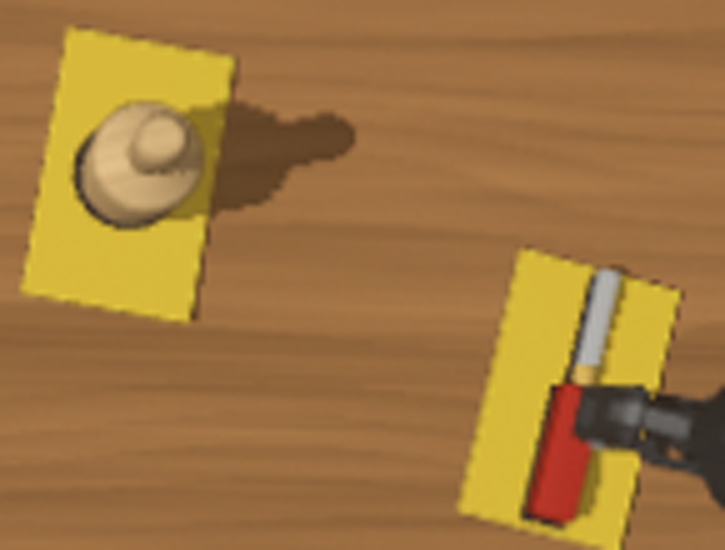

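The mallet covers its disc with a thin, even rim at (85,165). The chisel lies on its silhouette with a slight dark rim at its rear end (545,517). I'll re-measure now that the arm is still.

>>> {"name": "drive_tool", "arguments": {
  "increments": "0 0 0 0 0 0 1; 0 0 0 0 0 0 1; 0 0 0 0 0 0 1; 0 0 0 0 0 0 1; 0 0 0 0 0 0 1"
}}

```text
clock: 18.5
eef_pos: [483.6, -392.2, 157.7]
tcp_rot: [180.0, -0.0, 166.5]
force: [0.5, -0.3, -0.3]
gripper_width: 85.5
finger_force: 0.0
```

Run:
```python
from h import *
s=observe();c=capture("wrist");print(s["eef_pos"])
q=cs(483.7,-392,157.9,166.5)
print("yellow",rects(c,(20,100,90),(34,255,255),6,q,amin=1500))
print("red",rects(c,(0,150,70),(6,255,255),28,q,amin=200))
print("black",rects(c,(0,0,0),(180,255,50),6,q,roi=(200,90,120,200),amin=5))
cv2.imwrite("pics/w7.png",cv2.resize(c["image"][80:300,200:330],None,fx=2.7,fy=2.7,interpolation=cv2.INTER_CUBIC))
```

```text
[ 483.57535827 -392.22325817  157.72244129]
yellow [([469.0, 239.0], [643.4, -141.9, 161.8, 93.2, -8.7]), ([259.0, 193.0], [518.5, -400.0, 160.3, 100.8, -13.4])]
red [([64.0, 293.0], [576.4, -669.1, 132.0, 35.2, 86.6]), ([258.0, 172.0], [485.5, -392.5, 80.6, 24.9, -13.9])]
black [([260.0, 138.0], [448.8, -383.3, 25.5, 5.6, 75.9])]
```

View pics/w7.png

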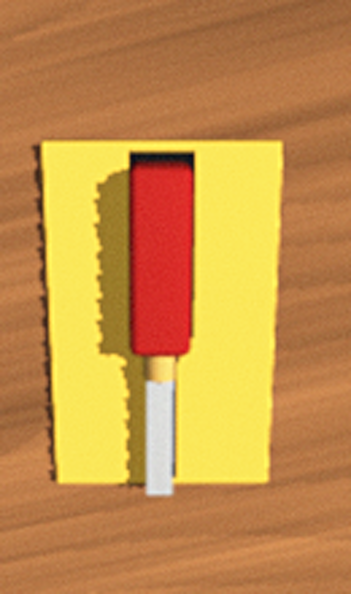

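The chisel is about 1 mm forward of its outline and straight, which is good enough. Now the plane.

>>> {"name": "drive_tool", "arguments": {
  "increments": "12 38 0 0 0 -0.15 1; 30 95 0 0 0 -0.3 1; 49 154 0 0 0 -0.45 1; 68 215 0 0 0 -0.6 1; 87 275 0 0 0 -0.731 1"
}}

```text
clock: 19.18
eef_pos: [463.2, -104.7, 158.2]
tcp_rot: [-180.0, 0.1, -151.4]
force: [1.0, 0.2, 0.2]
gripper_width: 85.3
finger_force: 0.0
```

>>> {"name": "drive_tool", "arguments": {
  "increments": "-24 53 0 0 0 0 1; -48 106 0 0 0 0 1; -64 142 0 0 0 0 1; -68 150 0 0 0 0 1; -68 150 0 0 0 0 1"
}}

```text
clock: 19.8
eef_pos: [452.1, 58.0, 158.1]
tcp_rot: [-180.0, 0.0, -151.6]
force: [0.4, -0.4, 0.2]
gripper_width: 85.4
finger_force: 0.0
```

>>> {"name": "drive_tool", "arguments": {
  "increments": "0 0 0 0 0 0 1; 0 0 0 0 0 0 1; 0 0 0 0 0 0 1; 0 0 0 0 0 0 1; 0 0 0 0 0 0 1"
}}

```text
clock: 20.42
eef_pos: [451.9, 57.8, 157.9]
tcp_rot: [180.0, -0.0, -151.6]
force: [0.2, 0.6, 0.1]
gripper_width: 85.3
finger_force: 0.0
```

```bash
cat >> h.py <<'E'
def go(p,tx,ty,tz,az): # commanded pose after a call's last row
    x,y,z,w=p;a=np.radians(w)
    return (x+tx*np.cos(a)+ty*np.sin(a),y+tx*np.sin(a)-ty*np.cos(a),z-tz,w-np.degrees(az))
E
python3 - <<'E'
from h import *
s=observe();c=capture("wrist");print(s["eef_pos"],s["tcp_rot"])
p=go(go((483.7,-392,157.9,166.5),87,275,0,-.731),-68,150,0,0);print(p)
q=cs(*p)
# top rim of blue body: fit model rectangle at z=26 and bottom z=0 hull vs blue+cap mask from network
for r in outline_of("wrist","plane")[:2]:
    cnt=max(cv2.findContours(r["mask"].astype(np.uint8),0,2)[0],key=len)
    print(r["p"],r["bbox"],cv2.minAreaRect(back(c,cnt.reshape(-1,2),13,q)[:,:2].astype(np.float32)))
print("blue",rects(c,(100,100,40),(125,255,255),26,q,amin=300),rects(c,(100,100,40),(125,255,255),0,q,amin=300))
print("knob",rects(c,(15,100,120),(32,255,255),40,q,amin=30,roi=(200,60,120,200)))
E
```

```text
[451.90955133  57.78038327 157.891987  ] [ 1.79998077e+02 -3.50461134e-03 -1.51644667e+02]
(np.float64(451.82189383312596), np.float64(60.00457692694519), 157.9, np.float64(208.38321482406317))
0.59 [243.4, 122.4, 40.7, 98.8] ((451.40435791015625, 65.05340576171875), (114.50369262695312, 42.54998016357422), 28.777271270751953)
blue [([263.0, 175.0], [448.6, 63.1, 111.0, 40.6, 28.5])] [([263.0, 175.0], [454.1, 66.5, 120.4, 44.1, 28.5])]
knob [([263.0, 211.0], [482.1, 82.1, 22.1, 20.6, -22.4])]
```

>>> {"name": "drive_tool", "arguments": {
  "increments": "0 3 50 0 0 0 1; 0 3 105 0 0 0 1; 0 3 155 0 0 0 1; 0 3 182 0 0 0 1; 0 3 188 0 0 0 1"
}}

```text
clock: 21.15
eef_pos: [448.3, 60.6, -31.9]
tcp_rot: [179.9, -0.2, -151.6]
force: [-0.5, 0.2, -1.2]
gripper_width: 85.3
finger_force: 0.0
```

>>> {"name": "drive_tool", "arguments": {
  "increments": "0 0 0 0 0 0 0.5; 0 0 0 0 0 0 0; 0 0 0 0 0 0 -1; 0 0 0 0 0 0 -1; 0 0 0 0 0 0 -1",
  "grip_force": 70
}}

```text
clock: 21.78
eef_pos: [452.5, 60.7, -28.3]
tcp_rot: [-179.9, 0.2, -151.6]
force: [-0.7, 0.7, 6.3]
gripper_width: 40.5
finger_force: 73.4
```

>>> {"name": "drive_tool", "arguments": {
  "increments": "0 0 0 0 0 0 -1; 0 0 -5 0 0 0 -1; 0 0 -15 0 0 0 -1; 0 0 -30 0 0 0 -1; 0 0 -30 0 0 0 -1"
}}

```text
clock: 22.4
eef_pos: [452.3, 60.5, 1.6]
tcp_rot: [-179.9, 0.2, -151.6]
force: [-0.0, 0.5, -3.7]
gripper_width: 40.6
finger_force: 72.3
```

>>> {"name": "drive_tool", "arguments": {
  "increments": "-40 -7 -20 0 0 0.08 -1; -95 -16 -30 0 0 0.2 -1; -150 -25 -30 0 0 0.345 -1; -200 -33 -30 0 0 0.345 -1; -221 -36 -30 0 0 0.345 -1"
}}

```text
clock: 23.02
eef_pos: [665.3, 134.9, 29.7]
tcp_rot: [-180.0, 0.1, -171.4]
force: [0.2, 0.1, -4.2]
gripper_width: 40.9
finger_force: 72.0
```

>>> {"name": "drive_tool", "arguments": {
  "increments": "0 0 10 0 0 0 -1; 0 0 25 0 0 0 -1; 0 0 35 0 0 0 -1; 0 0 40 0 0 0 -1; 0 0 40 0 0 0 -1"
}}

```text
clock: 23.65
eef_pos: [661.1, 133.7, -10.7]
tcp_rot: [180.0, -0.1, -171.4]
force: [-0.0, -0.3, -2.7]
gripper_width: 40.6
finger_force: 72.1
```

Run:
```python
from h import *
s=observe();c=capture("wrist");print(s["eef_pos"],s["tcp_rot"],s["force"],s["gripper_width"])
s=dict(s,tcp_rot=[180,0,s["tcp_rot"][2]])
print("yellow",rects(c,(20,100,90),(34,255,255),6,s,amin=800))
print("blue",rects(c,(100,100,40),(125,255,255),26+20,s,amin=300))
print("black",rects(c,(0,0,0),(180,255,50),6,s,roi=(180,60,160,170),amin=10))
cv2.imwrite("pics/w8.png",c["image"])
```

```text
[661.07200477 133.67586746 -10.6892408 ] [ 1.79996143e+02 -7.99023746e-02 -1.71406456e+02] [-0.04261097 -0.31210105 -2.71404055] 40.64044369189994
yellow [([262.0, 170.0], [633.9, 130.7, 102.9, 99.3, 8.7])]
blue [([259.0, 238.0], [648.5, 131.7, 96.2, 40.3, 8.2])]
black [([243.0, 143.0], [607.8, 116.6, 24.1, 0.9, -80.5])]
```

>>> {"name": "drive_tool", "arguments": {
  "increments": "0 0 4 0 0 0 -1; 0 0 8 0 0 0 -1; 0 0 10 0 0 0 -1; 0 0 10 0 0 0 -1; 0 0 10 0 0 0 -1"
}}

```text
clock: 24.32
eef_pos: [662.1, 133.9, -20.0]
tcp_rot: [180.0, 0.0, -171.4]
force: [0.4, 0.4, -3.3]
gripper_width: 40.5
finger_force: 72.1
```

Run:
```python
from h import *
s=observe();c=capture("wrist");print(s["eef_pos"],s["tcp_rot"],s["force"],s["gripper_width"])
s=dict(s,tcp_rot=[180,0,s["tcp_rot"][2]])
print("yellow",rects(c,(20,100,90),(34,255,255),6,s,amin=800))
print("blue",rects(c,(100,100,40),(125,255,255),36,s,amin=300))
# row profile across at rows near the rear end
hsv=cv2.cvtColor(c["image"],cv2.COLOR_BGR2HSV)
for row in(100,130,150,170):
    l="".join("B" if 100<=h<=125 and S>100 else "Y" if 20<=h<=34 and v>90 and S>100 else "k" if v<55 else "." for h,S,v in hsv[row])
    import itertools;print(row,[(k,len(list(g))) for k,g in itertools.groupby(l)])
for col in(259,):
    l="".join("B" if 100<=h<=125 and S>100 else "Y" if 20<=h<=34 and v>90 and S>100 else "k" if v<55 else "." for h,S,v in hsv[:,col])
    print(col,[(k,len(list(g))) for k,g in itertools.groupby(l)])
a=np.radians(8.6);u=np.array([np.cos(a),np.sin(a)]);v=np.array([-np.sin(a),np.cos(a)])
for n,C,L,W,z in(("sil",(661,134),57,22,6),("body top",(661,134),56,21,36),("body bot",(661,134),56,21,10)):
    print(n,[proj(c,[*(np.array(C)-L*u+w*v),z],s).round(1).tolist() for w in(-W,W)])
```

```text
[662.1443332  133.93680531 -20.03776719] [ 1.79999922e+02  6.40564930e-03 -1.71395267e+02] [ 0.38870867  0.38230934 -3.31750129] 40.536970568748394
yellow [([261.0, 170.0], [632.2, 130.4, 99.4, 99.2, 8.7])]
blue [([259.0, 238.0], [649.9, 132.1, 96.6, 40.4, 8.2])]
100 [('.', 161), ('Y', 201), ('.', 150)]
130 [('.', 164), ('Y', 195), ('.', 153)]
150 [('.', 166), ('Y', 48), ('.', 1), ('B', 89), ('.', 1), ('Y', 52), ('.', 155)]
170 [('.', 168), ('Y', 44), ('B', 95), ('.', 1), ('Y', 47), ('.', 157)]
259 [('.', 96), ('Y', 47), ('.', 1), ('B', 29), ('.', 125), ('B', 18), ('.', 21), ('k', 24), ('B', 1), ('k', 22)]
sil [[[216.5, 139.9]], [[302.8, 139.9]]]
body top [[[208.9, 151.8]], [[310.9, 151.8]]]
body bot [[[217.5, 142.9]], [[301.9, 142.9]]]
```

>>> {"name": "drive_tool", "arguments": {
  "increments": "-1 1 0 0 0 0 -1; -1 1 2 0 0 0 -1; -1 1 3 0 0 0 -1; -1 1 4 0 0 0 -1; -1 1 4 0 0 0 -1"
}}

```text
clock: 25.0
eef_pos: [663.3, 135.2, -22.3]
tcp_rot: [-180.0, 0.1, -171.4]
force: [-3.5, 0.5, 6.5]
gripper_width: 40.5
finger_force: 73.5
```

>>> {"name": "drive_tool", "arguments": {
  "increments": "0 0 0 0 0 0 0.1; 0 0 0 0 0 0 0.5; 0 0 0 0 0 0 1; 0 0 0 0 0 0 1; 0 0 0 0 0 0 1"
}}

```text
clock: 25.62
eef_pos: [662.9, 135.0, -24.2]
tcp_rot: [-180.0, -0.0, -171.4]
force: [-0.4, 0.1, 0.4]
gripper_width: 85.4
finger_force: 0.0
```

>>> {"name": "drive_tool", "arguments": {
  "increments": "0 0 -10 0 0 0 1; 0 0 -40 0 0 0 1; 0 0 -90 0 0 0 1; 10 0 -140 0 0 0 1; 20 0 -170 0 0 0 1"
}}

```text
clock: 26.25
eef_pos: [644.8, 132.2, 150.3]
tcp_rot: [-180.0, 0.3, -171.4]
force: [-0.5, 0.1, -0.5]
gripper_width: 85.4
finger_force: 0.0
```

>>> {"name": "drive_tool", "arguments": {
  "increments": "0 0 -10 0 0 0 1; 0 0 -10 0 0 0 1; 0 0 -10 0 0 0 1; 0 0 -10 0 0 0 1; 0 0 -10 0 0 0 1"
}}

```text
clock: 26.88
eef_pos: [642.6, 132.0, 154.6]
tcp_rot: [180.0, -0.1, -171.4]
force: [-0.3, -0.1, 0.2]
gripper_width: 85.9
finger_force: 0.0
```

Run:
```python
from h import *
s=observe();c=capture("wrist");print(s["eef_pos"],s["tcp_rot"],s["force"])
s=dict(s,tcp_rot=[180,0,s["tcp_rot"][2]])
print("yellow",rects(c,(20,100,90),(34,255,255),6,s,amin=800))
print("blue",rects(c,(100,100,40),(125,255,255),32,s,amin=300))
t=capture("top");print("top",rects(t,(100,100,50),(125,255,255),32,roi=(180,110,80,90)),rects(t,(20,120,120),(34,255,255),6))
```

```text
[642.57066551 131.98475235 154.61107152] [ 1.79993746e+02 -1.17920792e-01 -1.71397079e+02] [-0.31752807 -0.09882687  0.1962107 ]
yellow [([259.0, 181.0], [661.8, 135.1, 159.9, 100.6, 8.7]), ([40.0, 136.0], [646.2, -127.1, 159.9, 91.5, -8.9]), ([483.0, 98.0], [522.9, 374.4, 160.2, 72.3, 12.1])]
blue [([259.0, 193.0], [659.5, 134.7, 111.9, 40.0, 8.6])]
top [] [([398.0, 211.0], [521.6, -399.7, 162.5, 102.0, -13.7]), ([130.0, 203.0], [521.7, 389.1, 162.8, 103.4, 11.8]), ([230.0, 169.0], [632.8, 102.0, 89.7, 49.0, 8.0]), ([310.0, 165.0], [647.7, -136.4, 162.3, 102.4, -8.9]), ([227.0, 133.0], [731.5, 111.6, 38.0, 36.6, -81.4])]
```

>>> {"name": "drive_tool", "arguments": {
  "increments": "40 20 0 0 0 0.1 1; 90 46 0 0 0 0.25 1; 140 72 0 0 0 0.344 1; 183 95 0 0 0 0.344 1; 193 100 0 0 0 0.344 1"
}}

```text
clock: 27.6
eef_pos: [434.1, 202.5, 155.6]
tcp_rot: [-180.0, -0.1, 169.0]
force: [0.3, 1.2, -0.8]
gripper_width: 85.3
finger_force: 0.0
```

>>> {"name": "drive_tool", "arguments": {
  "increments": "0 0 0 0 0 0 1; 0 0 0 0 0 0 1; 0 0 0 0 0 0 1; 0 0 0 0 0 0 1; 0 0 0 0 0 0 1"
}}

```text
clock: 28.22
eef_pos: [437.7, 201.9, 155.8]
tcp_rot: [-180.0, -0.0, 168.9]
force: [0.4, -0.2, -0.4]
gripper_width: 85.2
finger_force: 0.0
```

Run:
```python
from h import *
s=observe();c=capture("wrist");print(s["eef_pos"],s["tcp_rot"])
s=dict(s,tcp_rot=[180,0,s["tcp_rot"][2]])
print("yellow",rects(c,(20,100,90),(34,255,255),6,s,amin=800))
print("steel",rects(c,(0,0,140),(180,60,255),4,s,amin=100,roi=(100,50,400,200)))
print("stock",rects(c,(0,0,0),(180,255,50),18,s,amin=100,roi=(180,50,160,200)))
print("brass",rects(c,(12,100,120),(32,255,255),18,s,amin=20,roi=(200,50,130,200)))
print("padblack",rects(c,(0,0,0),(180,255,50),6,s,amin=100,roi=(340,60,172,200)))
cv2.imwrite("pics/w9.png",c["image"])
```

```text
[437.70165133 201.87181185 155.78031201] [-1.79992335e+02 -1.05015179e-02  1.68866817e+02]
yellow [([235.0, 307.0], [629.5, 131.1, 101.3, 101.2, -81.2]), ([423.0, 200.0], [518.4, 390.1, 161.0, 101.0, 11.8])]
steel [([297.0, 200.0], [481.9, 239.2, 69.6, 29.1, 78.8])]
stock [([257.0, 175.0], [441.7, 199.0, 90.4, 16.8, -12.0])]
brass [([264.0, 150.0], [423.4, 211.3, 221.0, 157.1, -11.2])]
padblack [([350.0, 253.0], [562.7, 298.0, 23.4, 22.6, -11.6]), ([418.0, 217.0], [518.9, 390.9, 89.9, 89.5, -78.4])]
```

View pics/w9.png

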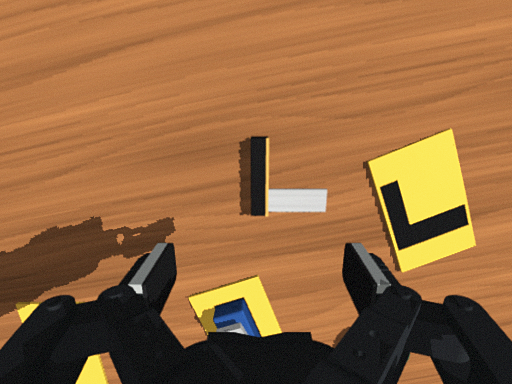

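The wrist picture shows the square's stock at (260,176) with its blade to the right at (297,200). The pad silhouette has its stock at (395,215) and its blade running right at the far end, which confirms the orientation. Now to grasp.

>>> {"name": "drive_tool", "arguments": {
  "increments": "1 0 50 0 0 0 1; 1 0 105 0 0 0 1; 1 0 155 0 0 0 1; 1 0 180 0 0 0 1; 1 0 186 0 0 0 1"
}}

```text
clock: 28.9
eef_pos: [434.4, 201.6, -31.9]
tcp_rot: [-179.9, -0.2, 168.9]
force: [-0.4, -0.0, 1.0]
gripper_width: 85.4
finger_force: 0.0
```

>>> {"name": "drive_tool", "arguments": {
  "increments": "0 0 0 0 0 0 0.3; 0 0 0 0 0 0 -0.3; 0 0 0 0 0 0 -1; 0 0 0 0 0 0 -1; 0 0 0 0 0 0 -1",
  "grip_force": 60
}}

```text
clock: 29.52
eef_pos: [437.5, 202.6, -28.9]
tcp_rot: [179.9, 0.1, 168.9]
force: [-0.7, 0.2, 6.2]
gripper_width: 18.7
finger_force: 60.0
```

>>> {"name": "drive_tool", "arguments": {
  "increments": "0 0 0 0 0 0 -1; 0 0 -5 0 0 0 -1; 0 0 -15 0 0 0 -1; 0 0 -30 0 0 0 -1; 0 0 -30 0 0 0 -1"
}}

```text
clock: 30.15
eef_pos: [438.0, 202.8, 1.6]
tcp_rot: [179.9, 0.2, 168.9]
force: [0.9, -0.1, -2.8]
gripper_width: 18.3
finger_force: 59.1
```

>>> {"name": "drive_tool", "arguments": {
  "increments": "-10 30 -15 0 0 -0.1 -1; -25 80 -20 0 0 -0.2 -1; -41 130 -20 0 0 -0.3 -1; -52 164.5 -20 0 0 -0.402 -1; -52 164.5 -20 0 0 -0.402 -1"
}}

```text
clock: 30.78
eef_pos: [521.0, 356.3, 20.1]
tcp_rot: [179.9, 0.2, -168.0]
force: [0.2, -0.3, -2.6]
gripper_width: 18.3
finger_force: 59.2
```

>>> {"name": "drive_tool", "arguments": {
  "increments": "0 0 10 0 0 0 -1; 0 0 24 0 0 0 -1; 0 0 32 0 0 0 -1; 0 0 36 0 0 0 -1; 0 0 36 0 0 0 -1"
}}

```text
clock: 31.4
eef_pos: [518.7, 353.2, -16.5]
tcp_rot: [-180.0, -0.0, -168.1]
force: [-0.5, -0.3, -1.1]
gripper_width: 18.2
finger_force: 59.2
```

>>> {"name": "drive_tool", "arguments": {
  "increments": "0 0 0 0 0 0 -1; 0 0 0 0 0 0 -1; 0 0 0 0 0 0 -1; 0 0 0 0 0 0 -1; 0 0 0 0 0 0 -1"
}}

```text
clock: 32.02
eef_pos: [519.1, 353.7, -16.0]
tcp_rot: [180.0, 0.0, -168.1]
force: [0.3, -0.1, -2.1]
gripper_width: 18.4
finger_force: 59.2
```

Run:
```python
from h import *
s=observe();c=capture("wrist");print(s["eef_pos"],s["tcp_rot"],s["force"])
s=dict(s,tcp_rot=[180,0,s["tcp_rot"][2]])
print("yellow",rects(c,(20,100,90),(34,255,255),6,s,amin=800))
print("dark",rects(c,(0,0,0),(180,255,50),24+8,s,amin=60,roi=(150,50,200,190)))
print("steel",rects(c,(0,0,140),(180,60,255),4+14,s,amin=60,roi=(250,50,200,330)))
cv2.imwrite("pics/w10.png",c["image"])
```

```text
[519.07489102 353.69538954 -16.01291126] [ 1.79997728e+02  5.70722603e-03 -1.68071034e+02] [ 0.31584477 -0.07068921 -2.14385575]
yellow [([320.0, 185.0], [490.8, 384.8, 102.1, 99.5, 11.6])]
dark [([259.0, 205.0], [491.0, 347.5, 32.1, 19.1, 9.3])]
steel [([280.0, 311.0], [555.0, 375.0, 19.5, 5.2, 11.7]), ([388.0, 287.0], [529.9, 430.4, 12.4, 8.9, -77.3])]
```

>>> {"name": "drive_tool", "arguments": {
  "increments": "0 0 3 0 0 0 -1; 0 0 5 0 0 0 -1; 0 0 7 0 0 0 -1; 0 0 8 0 0 0 -1; 0 0 8 0 0 0 -1"
}}

```text
clock: 32.7
eef_pos: [518.9, 353.6, -22.9]
tcp_rot: [-180.0, -0.0, -168.1]
force: [-3.3, -2.3, 6.8]
gripper_width: 18.8
finger_force: 60.3
```

>>> {"name": "drive_tool", "arguments": {
  "increments": "0 0 0 0 0 0 -0.4; 0 0 0 0 0 0 0; 0 0 0 0 0 0 0.5; 0 0 0 0 0 0 1; 0 0 0 0 0 0 1"
}}

```text
clock: 33.33
eef_pos: [519.1, 353.7, -24.2]
tcp_rot: [-180.0, -0.0, -168.1]
force: [0.1, -0.7, -0.8]
gripper_width: 85.5
finger_force: 0.0
```

>>> {"name": "drive_tool", "arguments": {
  "increments": "0 0 -10 0 0 0 1; 0 0 -40 0 0 0 1; 0 0 -90 0 0 0 1; 5 10 -140 0 0 0 1; 10 20 -180 0 0 0 1"
}}

```text
clock: 33.95
eef_pos: [505.8, 371.7, 159.3]
tcp_rot: [179.9, 0.2, -168.1]
force: [0.5, -0.1, -0.0]
gripper_width: 85.4
finger_force: 0.0
```

>>> {"name": "drive_tool", "arguments": {
  "increments": "0 0 0 0 0 0 1; 0 0 0 0 0 0 1; 0 0 0 0 0 0 1; 0 0 0 0 0 0 1; 0 0 0 0 0 0 1"
}}

```text
clock: 34.58
eef_pos: [504.8, 370.7, 154.9]
tcp_rot: [-180.0, -0.1, -168.1]
force: [-0.6, -0.4, 0.3]
gripper_width: 85.5
finger_force: 0.0
```

Run:
```python
from h import *
s=observe();c=capture("wrist");print(s["eef_pos"],s["tcp_rot"],s["force"])
s=dict(s,tcp_rot=[180,0,s["tcp_rot"][2]])
print("yellow",rects(c,(20,100,90),(34,255,255),6,s,amin=800))
print("dark24",rects(c,(0,0,0),(180,255,50),24,s,amin=100,roi=(180,50,220,210)))
print("steel",rects(c,(0,0,140),(180,60,255),10,s,amin=100,roi=(180,50,220,250)))
cv2.imwrite("pics/w11.png",cv2.resize(c["image"][70:270,180:380],None,fx=2.5,fy=2.5,interpolation=cv2.INTER_CUBIC))
```

```text
[504.75665561 370.72649004 154.94896258] [-1.79969681e+02 -9.23234351e-02 -1.68087649e+02] [-0.60405571 -0.36843801  0.32758716]
yellow [([62.0, 233.0], [660.6, 137.4, 161.6, 103.3, 8.7]), ([273.0, 180.0], [519.1, 391.2, 159.8, 100.6, 11.7])]
dark24 [([351.0, 253.0], [573.3, 499.9, 22.0, 21.8, -78.5]), ([240.0, 186.0], [523.9, 353.1, 90.3, 16.7, 10.7])]
steel [([280.0, 211.0], [546.1, 405.5, 69.9, 28.5, -78.1])]
```

The square is within about 2 mm of its outline and turned correctly. One last overview before handing in.

Run:
```python
from h import *
t=capture("top");cv2.imwrite("pics/end.png",cv2.resize(t["image"][95:265,95:435],(800,400),interpolation=cv2.INTER_CUBIC))
print([ (o,[(r["bbox"]) for r in outline_of("top",o)[:1]]) for o in("glue","wax_tin")])
for r in outline_of("top","mallet")[:4]:
    if r["bbox"][1]<190: print("mallet",mfit(t,r["mask"],[648,-136],z0=6))
print(rects(t,(100,100,50),(125,255,255),32,roi=(180,110,80,90),amin=30),rects(t,(0,180,90),(5,255,255),28,roi=(370,170,60,75),amin=20))
```

```text
[('glue', [[250.7, 101.4, 18.7, 21.0]]), ('wax_tin', [])]
mallet (array([ 645.1, -137. ]), np.float64(0.05))
[([221.0, 172.0], [620.7, 126.6, 39.6, 27.2, -78.7]), ([216.0, 146.0], [693.1, 137.7, 44.2, 41.9, 2.0])] [([397.0, 220.0], [490.1, -390.0, 80.0, 27.5, -13.7])]
```

View pics/end.png

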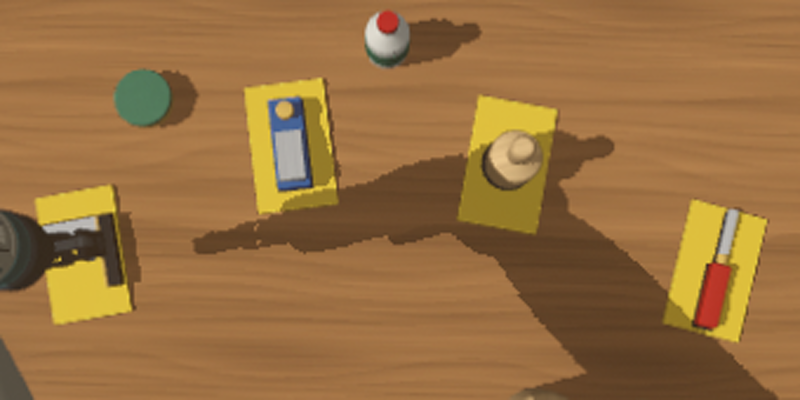

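All four tools lie on their pads: mallet (513,160), chisel (717,270), plane (290,143) and square (105,250). The glue bottle (387,37) and wax tin (143,97) are untouched, and the gripper is open and clear.

```bash
python3 -c "
from bench import *
print(hand_in())"
```

```text
the job is handed in; nothing more can be done
None
```

I handed the job in at about 35 s of robot time: the mallet, chisel, plane and square lie on their pads within about 3 mm of their outlines, everything is let go, and the glue bottle and wax tin were left alone.

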